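# Stack the finished mini drums by trim colour

## Task

Put the five finished red drums away by trim colour: stand each large drum upright in the middle of the mat that matches its trim, and set the small yellow and small black drums squarely on top of the large drum of the same colour (the white one stays alone). Leave the pink tub and the bare wooden ring where they are.

Things in the scene. Friction and masses are not known exactly. Their poses are not given: they have to be found in the camera images.
- large_yellow: Large mini drum, solid upright cylinder 62 mm in diameter and 40 mm tall, 70 to 140 g: glossy red side, the top 14 mm a yellow trim band with small flat brass studs; seen from above a yellow rim around a pale wood-coloured head. Origin at the centre of its underside, z up; it starts upright on the table.
- small_yellow: Small mini drum, solid upright cylinder 50 mm in diameter and 32 mm tall, 49 to 98 g: glossy red side, the top 12 mm a yellow trim band with small flat brass studs; seen from above a yellow rim around a red head. Origin at the centre of its underside, z up; it starts upright on the table.
- large_black: Large mini drum, solid upright cylinder 62 mm in diameter and 40 mm tall, 70 to 140 g: glossy red side, the top 14 mm a black trim band with small flat brass studs; seen from above a black rim around a pale wood-coloured head. Origin at the centre of its underside, z up; it starts upright on the table.
- small_black: Small mini drum, solid upright cylinder 50 mm in diameter and 32 mm tall, 49 to 98 g: glossy red side, the top 12 mm a black trim band with small flat brass studs; seen from above a black rim around a red head. Origin at the centre of its underside, z up; it starts upright on the table.
- large_white: Large mini drum, solid upright cylinder 62 mm in diameter and 40 mm tall, 70 to 140 g: glossy red side, the top 14 mm a white trim band with small flat brass studs; seen from above a white rim around a pale wood-coloured head. Origin at the centre of its underside, z up; it starts upright on the table.
- mat_yellow: Flat round yellow mat, 90 mm in diameter and 3 mm thick, fixed to the table. Origin at the centre of its underside, on the table top.
- mat_black: Flat round black mat, 90 mm in diameter and 3 mm thick, fixed to the table. Origin at the centre of its underside, on the table top.
- mat_white: Flat round white mat, 90 mm in diameter and 3 mm thick, fixed to the table. Origin at the centre of its underside, on the table top.
- tub: Bystander: empty pink open tub, 70 mm in diameter at the rim, 58 mm at the foot, 55 mm tall, loose. Origin at the centre of its underside, z up.
- wood_ring: Bystander: bare pale wooden ring lying flat, 64 mm outside and 40 mm inside diameter, 28 mm tall, loose, no red and no trim. Origin at the centre of its underside, z up.
Not all that is in view belongs to the job. What is shaped like the large_black but purple or turquoise is not meant.

How it is judged:
By the outcome, as a careful person would: the job done as asked, in the order asked, and still so for the second after the job is handed in, with the robot touching nothing.
It also fails if it takes over 128 s, if anything falls off the work surface, if the arm or the gripper's body presses on something with over 40 N, if the wrist force passes 120 N, or if a joint passes its speed limit or range.

## Robot

A 6-joint arm with a two-finger parallel gripper is mounted at the origin on the work surface. World frame = base frame: x ahead of the robot, y to its left, z up, the work surface at z = 0. Lengths are in m, angles in rad, forces in N, time in s.
With the tool pointing down it reaches from about 0.3 to 0.775 m from the base axis. Payload 14.6 kg.
Tool frame: the origin (TCP) lies at the very end of the fingers, on their centre line; the grasp point (between the pads) lies 19 mm behind it (ctrl.grasp_offset is the distance from the TCP to the grasp point, in m); x points along the fingers, y is the direction in which the jaws open and shut, and the axes are right-handed (so a half turn about x gives the same grasp; the last joint's range is limited). The gripper opens to 94 mm and grips with 3 to 60 N. Pads are 16 mm wide; open, the fingers measure 119 mm over their backs; the gripper's body (75 mm by 177 mm) begins 78 mm behind the grasp point.
Start: joints at [-1.268, 0.3, 1.521, -0, 1.321, -0.067], TCP at [0.199, -0.513, 0.205] pointing down, gripper open.
Joint ranges: [-3.03, 3.03], [-0.79, 2.21], [0.23, 2.52], [-1.04, 4.18], [0, 3.07], [-2.55, 2.55]. Speed limits (rad/s): [2.22, 2.22, 2.57, 3.14, 3.14, 3.14].

## Interface

Orientations are given as [roll, pitch, yaw] about the fixed x, y, z axes, in that order (R = Rz(yaw) Ry(pitch) Rx(roll)).
In Python, from station import ctrl gives the robot as it stands. The module is installed in compiled form; this text tells all that it offers.
- The arm moves only by the tool send_rows, never from a script. Its argument "rows" is a list that holds one entry, the list of rows, each a list of 4 numbers: the shift along the world's x, y, z in mm, then the turn about the world's z in rad. A call has 1 to 12 rows; each row shifts and turns the commanded pose from where the row before left it; what a row does not reach is not made up. A row lasts 1/10 s, in which the tool goes at most 50 mm and 8.59 degrees, less where a joint would pass 70% of its speed; a pose out of reach is approached as far as the arm can. A call is refused whole if a number of a shift passes 50 or a number of a turn 0.15, either way. A call with a gripper value outside its range is refused whole. "grip" is the gripper's target within -1 to 1 (shut at 1, half-way at 0, fully open at -1), set as the call begins (left out, the last holds). The fingers move at their own pace and stop on an object; "newtons" is the grip in N (left out, the last holds). Time passes only in rows, so rows that do not move let the fingers close. It gives the time, the measured TCP pose, the force and the opening at its end, in the units of the state.
- ctrl.get_obs(): the state, without advancing time (a new reading comes with each control period).
- ctrl.camera(name): name is "scene" or "top" or "wrist"; returns (picture, depth): 384x512x3 uint8, red, green, blue; 384x512 float32, m along the optical axis (not along the pixel's ray), 0 where there is no reading.
- ctrl.camera_params(name): a dict with "vertical_fov" (degrees; the focal length in pixels is half the picture's height over the tangent of half this angle, whatever the lens; pixels are square), "cx", "cy" (the principal point, pixels), "cam_to_world" (4x4, takes a point from camera to world coordinates); the wrist camera has in their place "mount" (4x4, takes a point from camera to tool coordinates, whose origin is the TCP and whose axes are the tool frame's). Camera axes: x right, y up, looking along -z (the intrinsics and any distortion apply to the point x, -y, -z); pixel columns grow to the right and rows downward; lengths in m; the calibration is good to about 2 mm. A picture is of the moment at which its call begins: read the wrist's pose just before it. camera_params takes no time and is no camera call.
- ctrl.hand_in(): hands the job in, once; it reports no verdict.
The state is a dict: "time_s": time; "qpos": joint angles; "joint_vel": joint speeds; "tau": joint torques, N m; "ee_pos": TCP position; "eef_rot": TCP orientation; "force": force on the tool from outside, world axes, zero at the start; "moment": the same for the moment, N m; "grip_width": finger opening in m.
Only numpy, scipy, OpenCV 4.12 (cv2) and the standard library are available. Lean on these libraries where they do the work, as an engineer would, in place of code of your own. Each camera call takes 0.05 s, during which the arm holds its last target.

## Working session

There is one attempt and no reset: what is moved stays moved. The work goes in short steps, Python scripts to look and compute and a tool call to move; the robot and the scene stay as the last step left them, time stands still between calls to the robot, and variables do not carry over. Pictures are saved under pics/ and viewed, and the job is handed in when it is done.

Besides the shell and the picture viewer there is one more tool, called after "Call:" as name(argument=value, ...), one argument or row to a line, values as JSON. send_rows: Moves the arm, as the interface text tells. Its arguments: {"type":"object","properties":{"rows":{"type":"array"},"grip":{"type":"number"},"newtons":{"type":"number"}},"required":["rows"]}

```bash
mkdir -p pics
cat > h.py <<'E'
import numpy as np, cv2
from station import ctrl
def snap(name,tag):
    o=ctrl.get_obs(); im,d=ctrl.camera(name)
    cv2.imwrite(f'pics/{tag}.png',im[:,:,::-1]); np.savez(f'pics/{tag}.npz',im=im,d=d,pos=o['ee_pos'],rot=o['eef_rot'])
    return im,d,o
E
python3 - <<'E'
from h import *
np.set_printoptions(precision=4,suppress=True)
o=ctrl.get_obs(); print(o)
for n in ['scene','top','wrist']:
    print(n,ctrl.camera_params(n)); snap(n,n+'0')
E
```

```text
{'time_s': 0.0, 'qpos': array([-1.2676,  0.3005,  1.5216, -0.    ,  1.3207, -0.0666]), 'joint_vel': array([ 0.0002, -0.0001, -0.0007,  0.0009, -0.0012,  0.0002]), 'tau': array([  0.0021, -53.1805, -35.2732,   0.071 ,   0.0245,  -0.0001]), 'ee_pos': array([ 0.1987, -0.5126,  0.2049]), 'eef_rot': array([-1.6269,  1.5696,  1.8845]), 'force': array([ 0.1356, -0.0875, -0.372 ]), 'moment': array([-0.0321,  0.0389, -0.0261]), 'grip_width': 0.0941194472361667}
scene {'vertical_fov': 48.86982040758202, 'cx': 252.90850784495262, 'cy': 192.31738712860118, 'cam_to_world': array([[ 0.1271, -0.8571,  0.4992,  1.1202],
       [ 0.9919,  0.1117, -0.0608, -0.0733],
       [-0.0036,  0.5029,  0.8643,  1.0784],
       [ 0.    ,  0.    ,  0.    ,  1.    ]])}
top {'vertical_fov': 50.03628231903641, 'cx': 248.64878846432987, 'cy': 193.15386769168282, 'cam_to_world': array([[-0.0093,  0.9979, -0.0647,  0.4587],
       [-0.9999, -0.0087,  0.0091, -0.002 ],
       [ 0.0085,  0.0648,  0.9979,  1.1323],
       [ 0.    ,  0.    ,  0.    ,  1.    ]])}
wrist {'vertical_fov': 66.06065721580808, 'cx': 256.73682429953834, 'cy': 194.4667946714714, 'mount': array([[ 0.0004,  0.2437, -0.9698, -0.1792],
       [ 1.    , -0.0008,  0.0002, -0.0004],
       [-0.0007, -0.9698, -0.2437, -0.0706],
       [ 0.    ,  0.    ,  0.    ,  1.    ]])}
```

View pics/scene0.png

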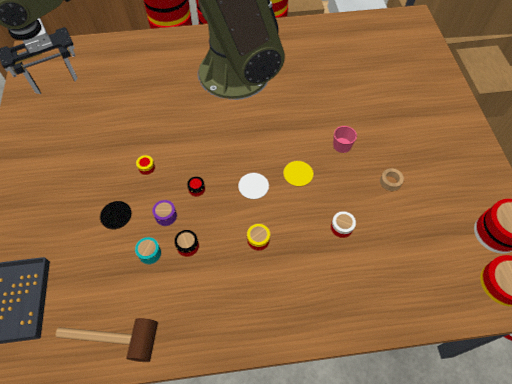

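View pics/top0.png

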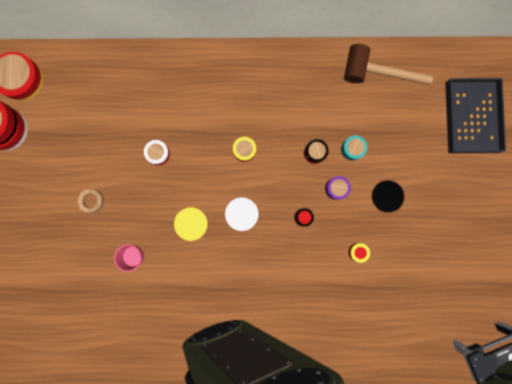

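View pics/wrist0.png

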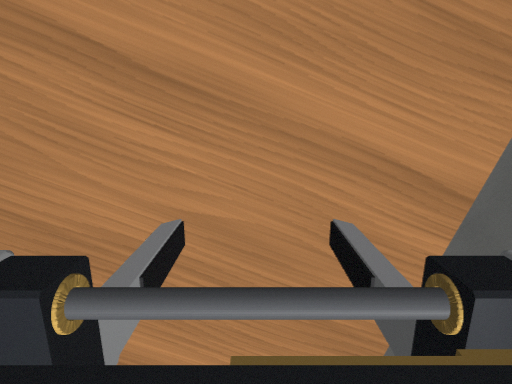

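The top view shows everything: large white at (156,152), yellow at (244,148), black at (317,151), small black at (304,217) and small yellow at (360,253). The mats are yellow at (191,224), white at (242,214) and black at (388,196). I'll measure them in both fixed views, using depth slices at the top faces.

```bash
cat >> h.py <<'E'
from scipy.spatial.transform import Rotation as R
def cam(name,o=None):
    p=ctrl.camera_params(name); f=192/np.tan(np.radians(p['vertical_fov'])/2)
    if name=='wrist':
        T=np.eye(4);T[:3,:3]=R.from_euler('xyz',o['eef_rot']).as_matrix();T[:3,3]=o['ee_pos'];T=T@p['mount']
    else: T=p['cam_to_world']
    return f,p['cx'],p['cy'],T
def cast(name,uv,z,o=None):
    f,cx,cy,T=cam(name,o); uv=np.atleast_2d(uv).astype(float)
    r=np.c_[(uv[:,0]-cx)/f,-(uv[:,1]-cy)/f,-np.ones(len(uv))]@T[:3,:3].T
    return T[:3,3]+r*((z-T[2,3])/r[:,2])[:,None]
def cloud(name,d,o=None):
    f,cx,cy,T=cam(name,o); v,u=np.mgrid[:384,:512]
    P=np.stack([(u-cx)/f*d,-(v-cy)/f*d,-d],-1)
    return P@T[:3,:3].T+T[:3,3]
H=dict(LY=.04,LB=.04,LW=.04,SB=.032,SY=.032,TQ=.04,PU=.04,tub=.055,ring=.028)
def proj(name,p,o=None):
    f,cx,cy,T=cam(name,o); q=np.linalg.inv(T)@np.r_[p,1]
    return np.array([cx+f*q[0]/-q[2],cy-f*q[1]/-q[2]])
E
python3 - <<'E'
from h import *
np.set_printoptions(precision=4,suppress=True)
S=dict(LW=(156,152),LY=(244,148),LB=(317,151),SB=(304,217),SY=(360,253),TQ=(355,147),PU=(339,188),tub=(128,257),ring=(90,201))
D={n:np.load(f'pics/{n}0.npz') for n in('top','scene')}
C={n:cloud(n,D[n]['d']) for n in D}
for k,s in S.items():
    g=cast('top',s,H[k])[0]
    for n in C:
        P=C[n]; m=(np.hypot(P[...,0]-g[0],P[...,1]-g[1])<.045)&(abs(P[...,2]-H[k])<.006)
        v,u=np.nonzero(m)
        e=cv2.fitEllipse(np.c_[u,v].astype(np.float32)[:,None][cv2.convexHull(np.c_[u,v].astype(np.int32),returnPoints=False).ravel()])
        q=P[m]; c=cast(n,e[0],H[k])[0]
        print(k,n,m.sum(),'z',np.median(q[:,2]).round(4),'ell',c[:2],'bbox',(q[:,:2].max(0)+q[:,:2].min(0))/2,'size',np.ptp(q[:,:2],axis=0))
hsvr={'MY':((18,150,120),(35,255,255)),'MW':((0,0,190),(180,45,255)),'MK':((0,0,0),(180,255,45))}
M=dict(MY=(191,224),MW=(242,214),MK=(388,196))
for k,s in M.items():
    g=cast('top',s,.003)[0]
    for n in C:
        hsv=cv2.cvtColor(D[n]['im'],cv2.COLOR_RGB2HSV); m=cv2.inRange(hsv,*hsvr[k])
        c=proj(n,g); lab=cv2.connectedComponents(m)[1]; m=(lab==lab[int(round(c[1])),int(round(c[0]))]).astype(np.uint8)
        cn=max(cv2.findContours(m,0,cv2.CHAIN_APPROX_NONE)[0],key=len); e=cv2.fitEllipse(cn)
        w=cast(n,cn[:,0],.003)
        print(k,n,cast(n,e[0],.003)[0],np.ptp(w,axis=0)[:2],C[n][m>0][:,2].mean())
E
```

```text
LW top 423 z 0.04 ell [0.6424 0.2367] bbox [0.6421 0.2366] size [0.0606 0.0614]
LW scene 381 z 0.0396 ell [0.6453 0.2323] bbox [0.643  0.2333] size [0.0613 0.0623]
LY top 418 z 0.0402 ell [ 0.6497 -0.0003] bbox [ 0.6502 -0.0006] size [0.0625 0.0592]
LY scene 394 z 0.0398 ell [ 0.6521 -0.0038] bbox [ 0.6499 -0.0035] size [0.0646 0.0605]
LB top 428 z 0.0403 ell [ 0.6421 -0.1948] bbox [ 0.6416 -0.1955] size [0.0597 0.0623]
LB scene 406 z 0.0397 ell [ 0.6449 -0.1982] bbox [ 0.6442 -0.1979] size [0.0616 0.0611]
SB top 279 z 0.0322 ell [ 0.464  -0.1589] bbox [ 0.4648 -0.1592] size [0.048  0.0491]
SB scene 208 z 0.0316 ell [ 0.4664 -0.163 ] bbox [ 0.4655 -0.1624] size [0.0507 0.0472]
SY top 289 z 0.0321 ell [ 0.3686 -0.3062] bbox [ 0.3689 -0.3071] size [0.0502 0.0492]
SY scene 204 z 0.0314 ell [ 0.3716 -0.3093] bbox [ 0.3683 -0.3097] size [0.055  0.0481]
TQ top 427 z 0.0405 ell [ 0.651  -0.2982] bbox [ 0.6511 -0.2991] size [0.0608 0.0605]
TQ scene 415 z 0.0397 ell [ 0.6533 -0.3016] bbox [ 0.6517 -0.3016] size [0.0628 0.0607]
PU top 429 z 0.0403 ell [ 0.5421 -0.2514] bbox [ 0.5414 -0.2524] s
[... 158 characters left out ...]
627 0.305 ] size [0.0673 0.0681]
tub scene 95 z 0.053 ell [0.3657 0.2996] bbox [0.3615 0.3015] size [0.0722 0.0689]
ring top 282 z 0.0275 ell [0.5136 0.415 ] bbox [0.5144 0.4166] size [0.0622 0.0629]
ring scene 218 z 0.027 ell [0.5165 0.4108] bbox [0.5157 0.4124] size [0.0633 0.064 ]
MY top [0.4497 0.1482 0.003 ] [0.0928 0.0929] 0.004810495361123022
MY scene [0.4496 0.146  0.003 ] [0.0948 0.0938] 0.0070467465902903734
MW top [0.4754 0.0085 0.003 ] [0.0878 0.0879] 0.00670752371549496
MW scene [0.4757 0.0062 0.003 ] [0.0884 0.0899] 0.0075684793228218295
MK top [ 0.5209 -0.3954  0.003 ] [0.0829 0.081 ] 0.009303635835852366
MK scene [ 0.5213 -0.3971  0.003 ] [0.0875 0.083 ] 0.0074248437747737265
```

```bash
cat >> h.py <<'E'
def st():
    o=ctrl.get_obs(); M=R.from_euler('xyz',o['eef_rot']).as_matrix()
    print('t',round(o['time_s'],2),'pos',o['ee_pos'].round(4),'q',o['qpos'].round(2),'x',M[:,0].round(3),'jaw deg',round(np.degrees(np.arctan2(M[1,1],M[0,1])),2),'F',o['force'].round(1),'w',round(o['grip_width'],4))
E
python3 -c "
from h import *
st()"
```

```text
t 0.15 pos [ 0.1987 -0.5126  0.205 ] q [-1.27  0.3   1.52  0.    1.32 -0.07] x [-0.     0.001 -1.   ] jaw deg -68.81 F [-0.8 -0.   0.4] w 0.0942
```

Call:
send_rows(
  rows=[
    [[20,30,0,0],[35,40,0,0],[35,40,0,0],[35,40,0,0],[35,40,0,0],[35,40,0,0],[35,40,0,0],[35,40,0,0],[35,40,0,0],[35,40,0,0],[35,40,0,0],[30,40,0,0]],
  ],
  grip=-1,
)

```text
time_s: 1.35
ee_pos: [0.5791, -0.0647, 0.2052]
eef_rot: [-0.319, 1.571, -3.091]
force: [0.4, -0.7, -0.1]
grip_width: 0.0941
```

```bash
python3 -c "
from h import *
st()"
```

```text
t 1.35 pos [ 0.5791 -0.0647  0.2052] q [-0.17  0.37  1.42 -0.    1.34  1.03] x [-0. -0. -1.] jaw deg -68.81 F [ 0.4 -0.7 -0.1] w 0.0941
```

Call:
send_rows(
  rows=[
    [[15,10,0,0.15],[15,10,0,0.15],[10,10,-5,0.15],[10,5,-10,0.15],[5,5,-10,0.15],[0,5,-10,0.15],[0,0,0,0.15],[0,0,0,0.15],[0,0,0,0],[0,0,0,0]],
  ],
)

```text
time_s: 2.35
ee_pos: [0.633, -0.0215, 0.1703]
eef_rot: [-1.708, 1.57, 2.998]
force: [0.4, 0.2, -0.2]
grip_width: 0.094
```

```bash
python3 -c "
from h import *
st(); snap('wrist','w1')"
```

```text
t 2.35 pos [ 0.633  -0.0215  0.1703] q [-0.09  0.51  1.3   0.    1.32 -0.09] x [-0.  0. -1.] jaw deg -0.33 F [ 0.4  0.2 -0.2] w 0.094
```

View pics/w1.png

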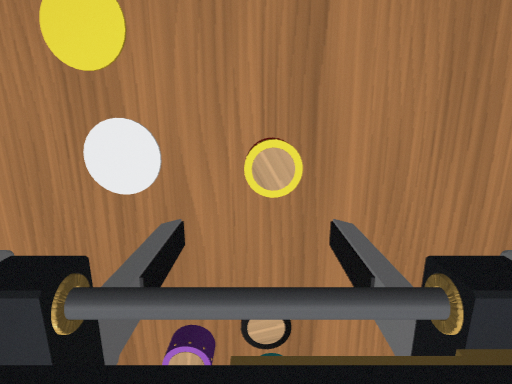

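The wrist view shows the large yellow drum at (273,168), the white mat at (122,156) and the yellow mat at (82,28). I'll compare its measurements with the fixed cameras.

```bash
cat >> h.py <<'E'
def disc(name,P,g,h,tol=.006,o=None,r=.045):
    m=(np.hypot(P[...,0]-g[0],P[...,1]-g[1])<r)&(abs(P[...,2]-h)<tol)
    v,u=np.nonzero(m); pts=np.c_[u,v].astype(np.int32)
    e=cv2.fitEllipse(cv2.convexHull(pts).astype(np.float32)); q=P[m]
    return cast(name,e[0],h,o)[0][:2],(q.max(0)+q.min(0))[:2]/2,np.ptp(q,axis=0)[:2],np.median(q[:,2]),len(q)
RNG={'MY':((18,150,120),(35,255,255)),'MW':((0,0,190),(180,45,255)),'MK':((0,0,0),(180,255,45))}
def mat(name,im,k,g,o=None):
    m=cv2.inRange(cv2.cvtColor(im,cv2.COLOR_RGB2HSV),*RNG[k]); c=proj(name,np.r_[g,.003],o).round().astype(int)
    lab=cv2.connectedComponents(m)[1]; m=(lab==lab[c[1],c[0]]).astype(np.uint8)
    cn=max(cv2.findContours(m,0,cv2.CHAIN_APPROX_NONE)[0],key=len); e=cv2.fitEllipse(cn); w=cast(name,cn[:,0],.003,o)
    return cast(name,e[0],.003,o)[0][:2],np.ptp(w,axis=0)[:2]
E
python3 - <<'E'
from h import *
z=np.load('pics/w1.npz'); o=dict(ee_pos=z['pos'],eef_rot=z['rot']); P=cloud('wrist',z['d'],o)
print(disc('wrist',P,(.651,-.002),.04,o=o))
print('table z',np.median(P[100:200,350:450,2]))
for k,g in(('MW',(.4755,.007)),('MY',(.45,.147))): print(k,mat('wrist',z['im'],k,g,o))
E
```

```text
(array([6.49790133e-01, 5.52960228e-04]), array([ 6.49584630e-01, -5.03840555e-04]), array([0.06082635, 0.0617594 ]), np.float64(0.04028048784600077), 2668)
table z -3.4022248314224957e-05
MW (array([0.47468479, 0.01006096]), array([0.08917858, 0.08781955]))
MY (array([0.44930989, 0.14213575]), array([0.09142499, 0.06801602]))
```

Call:
send_rows(
  rows=[
    [[9,11,-20,0],[8,11,-30,0.005],[0,0,-40,0],[0,0,-35,0],[0,0,-25,0],[0,0,-15,0],[0,0,0,0],[0,0,0,0]],
  ],
  grip=-1,
)

```text
time_s: 3.2
ee_pos: [0.6507, 0.0004, 0.0066]
eef_rot: [1.504, 1.569, -0.063]
force: [0.9, 0.1, 0.8]
grip_width: 0.0936
```

Call:
send_rows(
  rows=[
    [[0,0,0,0],[0,0,0,0],[0,0,0,0],[0,0,0,0],[0,0,0,0],[0,0,0,0],[0,0,0,0],[0,0,0,0]],
  ],
  grip=1,
  newtons=20,
)

```text
time_s: 4.0
ee_pos: [0.6502, 0.0005, 0.0058]
eef_rot: [1.538, 1.57, -0.029]
force: [-2.3, 0.5, 6.1]
grip_width: 0.0619
```

Call:
send_rows(
  rows=[
    [[0,0,10,0],[0,0,25,0],[0,0,40,0],[-20,5,40,0],[-35,10,25,0],[-40,15,0,0],[-40,15,0,0],[-35,15,0,0],[-20,10,0,0],[-10,0,0,0],[0,0,0,0],[0,0,0,0]],
  ],
)

```text
time_s: 5.2
ee_pos: [0.4508, 0.0701, 0.1457]
eef_rot: [1.498, 1.57, -0.069]
force: [0.5, 0.2, -0.5]
grip_width: 0.0616
```

```bash
python3 -c "
from h import *
st(); im,d,o=snap('wrist','w2')
print(mat('wrist',im,'MY',(.4495,.148),o))
print(mat('wrist',im,'MW',(.475,.0095),o))
"
```

```text
t 5.2 pos [0.4508 0.0701 0.1457] q [ 0.07  0.15  1.85 -0.    1.14  0.07] x [ 0.001 -0.    -1.   ] jaw deg 0.21 F [ 0.5  0.2 -0.5] w 0.0616
(array([0.44903462, 0.15015807]), array([0.09057261, 0.09014347]))
(array([0.44521056, 0.06067578]), array([0.68401447, 0.45566338]))
```

View pics/w2.png

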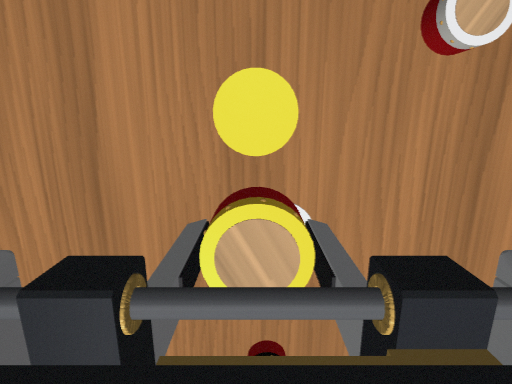

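The drum is held at (257,255) and the yellow mat is clear at (256,112). I'll measure the held drum's offset from the TCP.

```bash
cat >> h.py <<'E'
def held(tag,h,hd):
    z=np.load(f'pics/{tag}.npz'); o=dict(ee_pos=z['pos'],eef_rot=z['rot']); P=cloud('wrist',z['d'],o); e=z['pos']
    m=(np.hypot(P[...,0]-e[0],P[...,1]-e[1])<.04)&(P[...,2]>e[2]-.01)
    # visible front edge of top rim (image upper half), circle fit with rays on the plane
    zt=e[2]-h+hd
    return zt,P,m,o
E
python3 - <<'E'
from h import *
zt,P,m,o=held('w2',.006,.04); z=np.load('pics/w2.npz')
print('zt',zt,'median z head',np.median(P[235:270,235:275,2]))
hsv=cv2.cvtColor(z['im'],cv2.COLOR_RGB2HSV); y=cv2.inRange(hsv,(18,150,120),(35,255,255)); y[:180]=0; y[285:]=0
# outer edge of yellow top: leftmost/rightmost and row-wise; use points with z near zt
s=(y>0)&(abs(P[...,2]-zt)<.004); q=P[s]
cn=q[:,:2]; h=cv2.convexHull(cn.astype(np.float32))[:,0]
h=h[h[:,1]>o['ee_pos'][1]-.003]
A=np.c_[2*h,np.ones(len(h))]; x=np.linalg.lstsq(A,(h**2).sum(1),rcond=None)[0]
print('centre',x[:2],'r',np.sqrt(x[2]+x[0]**2+x[1]**2),'off',x[:2]-o['ee_pos'][:2])
E
```

```text
zt 0.17972354946092403 median z head 0.18058568409319123
centre [0.45069894 0.06905419] r 0.030967851127538658 off [-0.00013244 -0.00104057]
```

Call:
send_rows(
  rows=[
    [[-1.6,20,0,0],[0,35,-10,0],[0,20,-30,0],[0,6,-40,0],[0,0,-30,0],[0,0,-16,0],[0,0,-8,0],[0,0,-2,0],[0,0,0,0],[0,0,0,0]],
  ],
)

```text
time_s: 6.25
ee_pos: [0.4491, 0.1515, 0.0103]
eef_rot: [1.821, 1.569, 0.254]
force: [0.6, 0.3, -1.8]
grip_width: 0.0619
```

Call:
send_rows(
  rows=[
    [[0,0,0,0],[0,0,0,0],[0,0,0,0],[0,0,0,0],[0,0,0,0]],
  ],
  grip=-0.7,
)

```text
time_s: 6.75
ee_pos: [0.4485, 0.1515, 0.0095]
eef_rot: [1.809, 1.571, 0.243]
force: [-0.3, 0.9, -0.6]
grip_width: 0.0799
```

Call:
send_rows(
  rows=[
    [[0,0,15,0],[0,0,40,0],[0,0,45,0],[5,-10,40,0],[18,-35,10,0],[22,-42,0,0],[22,-42,0,0],[22,-42,0,0],[22,-42,0,0],[22,-42,0,0],[22,-42,0,0],[20,-40,0,0]],
  ],
)

```text
time_s: 7.95
ee_pos: [0.624, -0.1875, 0.1592]
eef_rot: [-1.926, 1.571, 2.79]
force: [0.1, 0.7, -0.0]
grip_width: 0.0802
```

Call:
send_rows(
  rows=[
    [[14,-30,0,0],[5,-10,0,0],[0,0,0,0],[0,0,0,0]],
  ],
  grip=-1,
)

```text
time_s: 8.35
ee_pos: [0.6422, -0.2244, 0.1593]
eef_rot: [-2.345, 1.57, 2.372]
force: [0.5, 0.9, 0.3]
grip_width: 0.094
```

```bash
python3 -c "
from h import *
st(); im,d,o=snap('wrist','w3')
P=cloud('wrist',d,o)
print(disc('wrist',P,(.643,-.195),.04,o=o))
"
```

```text
t 8.35 pos [ 0.6422 -0.2244  0.1593] q [-0.39  0.63  1.15  0.    1.36 -0.39] x [-0.  0. -1.] jaw deg 0.26 F [0.5 0.9 0.3] w 0.094
(array([ 0.64247637, -0.19465845]), array([ 0.64230565, -0.19517668]), array([0.06119261, 0.06111827]), np.float64(0.04033302383110443), 2891)
```

View pics/w3.png

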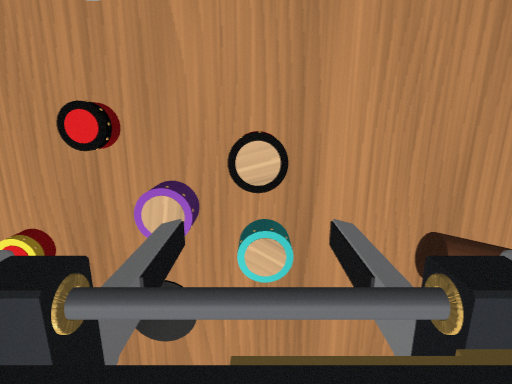

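The wrist view shows the large black drum at (258,161), between the turquoise and purple decoys. It measures (0.642,-0.195), matching the top camera.

Call:
send_rows(
  rows=[
    [[0,15,0,0],[0,14.5,-10,0],[0,0,-35,0],[0,0,-45,0],[0,0,-35,0],[0,0,-20,0],[0,0,-8,0],[0,0,0,0],[0,0,0,0]],
  ],
)

```text
time_s: 9.3
ee_pos: [0.6431, -0.1956, 0.0078]
eef_rot: [1.214, 1.569, -0.352]
force: [-0.7, -1.1, 1.1]
grip_width: 0.0939
```

Call:
send_rows(
  rows=[
    [[0,0,0,0],[0,0,0,0],[0,0,0,0],[0,0,0,0],[0,0,0,0],[0,0,0,0],[0,0,0,0],[0,0,0,0]],
  ],
  grip=1,
)

```text
time_s: 10.1
ee_pos: [0.6425, -0.1961, 0.0067]
eef_rot: [1.17, 1.571, -0.397]
force: [-0.4, 0.5, 3.5]
grip_width: 0.0617
```

Call:
send_rows(
  rows=[
    [[0,0,10,0],[0,0,30,0],[0,0,45,0],[-4,-8,40,0],[-15,-35,15,0],[-18,-42,0,0],[-18,-42,0,0],[-18,-42,0,0],[-18,-42,0,0],[-16,-38,0,0],[-10,-22,0,0],[-4,-8,0,0]],
  ],
)

```text
time_s: 11.3
ee_pos: [0.5199, -0.477, 0.1465]
eef_rot: [-1.785, 1.571, 2.929]
force: [0.7, 0.4, -1.6]
grip_width: 0.0618
```

Call:
send_rows(
  rows=[
    [[0,0,0,0],[0,0,0,0],[0,0,0,0]],
  ],
)

```text
time_s: 11.6
ee_pos: [0.5224, -0.4736, 0.1467]
eef_rot: [2.046, 1.571, 0.481]
force: [-0.8, -0.7, -0.7]
grip_width: 0.0618
```

```bash
python3 -c "
from h import *
st(); im,d,o=snap('wrist','w4')
print(mat('wrist',im,'MK',(.5205,-.394),o))
"
```

```text
t 11.6 pos [ 0.5224 -0.4736  0.1467] q [-0.79  0.7   1.07  0.    1.37 -0.79] x [ 0.  0. -1.] jaw deg 0.32 F [-0.8 -0.7 -0.7] w 0.0618
(array([ 0.52013042, -0.39387591]), array([0.08768942, 0.08838731]))
```

View pics/w4.png

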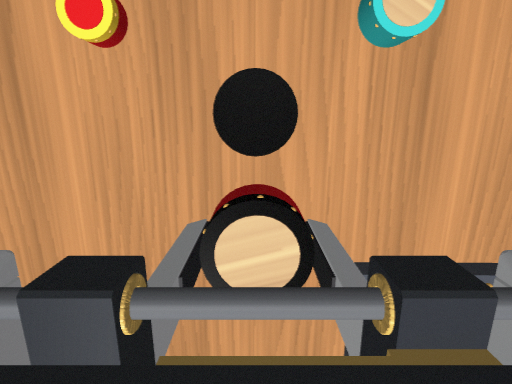

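The held large black drum is at (257,253) and the black mat is clear at (255,112).

```bash
cat >> h.py <<'E'
def heldoff(tag,h,hd,r):
    z=np.load(f'pics/{tag}.npz'); e=z['pos']; o=dict(ee_pos=e,eef_rot=z['rot']); P=cloud('wrist',z['d'],o); zt=e[2]-h+hd
    s=(abs(P[...,2]-zt)<.004)&(np.hypot(P[...,0]-e[0],P[...,1]-e[1])<r+.006); s[285:]=0
    c=P[s][:,:2]; k=cv2.convexHull(c.astype(np.float32))[:,0]; k=k[(k[:,1]>e[1]+.004)]
    # fixed radius would be an alternative; free fit as check
    A=np.c_[2*k,np.ones(len(k))]; x=np.linalg.lstsq(A,(k**2).sum(1),rcond=None)[0]
    print('zt',zt.round(4),np.median(P[s][:,2]).round(4),'r',np.sqrt(x[2]+x[0]**2+x[1]**2).round(4),'off',(x[:2]-e[:2]).round(4), 'top y', (c[:,1].max()-r-e[1]).round(4),'n',len(k))
E
python3 -c "
from h import *
heldoff('w2',.006,.04,.031);heldoff('w4',.0067,.04,.031)"
```

```text
zt 0.1797 0.1803 r 0.0412 off [ 0.     -0.0115] top y -0.0008 n 18
zt 0.18 0.1803 r 0.0401 off [-0.     -0.0092] top y 0.0007 n 17
```

Call:
send_rows(
  rows=[
    [[-2.3,20,0,0],[0,35,-10,0],[0,18,-30,0],[0,6,-40,0],[0,0,-30,0],[0,0,-16,0],[0,0,-8,0],[0,0,-2.5,0],[0,0,0,0],[0,0,0,0]],
  ],
)

```text
time_s: 12.65
ee_pos: [0.5196, -0.3966, 0.0113]
eef_rot: [0.85, 1.569, -0.717]
force: [0.4, -0.1, -0.4]
grip_width: 0.0613
```

Call:
send_rows(
  rows=[
    [[0,0,0,0],[0,0,0,0],[0,0,0,0],[0,0,0,0],[0,0,0,0]],
  ],
  grip=-0.7,
)

```text
time_s: 13.15
ee_pos: [0.5192, -0.3961, 0.01]
eef_rot: [0.816, 1.571, -0.751]
force: [0.8, 1.4, -0.1]
grip_width: 0.0795
```

Call:
send_rows(
  rows=[
    [[0,0,15,0],[0,0,40,0],[0,0,45,0],[2,10,40,0],[8,35,10,0],[9,45,0,0],[9,45,0,0],[9,45,0,0],[9,45,0,0],[9,45,0,0],[9,45,0,0],[9,45,0,0]],
  ],
)

```text
time_s: 14.35
ee_pos: [0.5923, -0.0342, 0.1614]
eef_rot: [1.419, 1.569, -0.148]
force: [0.7, -0.7, 0.1]
grip_width: 0.0799
```

Call:
send_rows(
  rows=[
    [[9,45,0,0],[9,45,0,0],[9,45,0,0],[9,45,0,0],[9,40,0,0],[6,20,0,0],[3,5,0,0],[0,0,0,0],[0,0,0,0],[0,0,0,0]],
  ],
  grip=-1,
)

```text
time_s: 15.35
ee_pos: [0.6462, 0.2076, 0.1604]
eef_rot: [1.479, 1.571, -0.09]
force: [0.2, -0.2, 0.4]
grip_width: 0.0938
```

```bash
python3 -c "
from h import *
st(); im,d,o=snap('wrist','w5')
P=cloud('wrist',d,o)
print(disc('wrist',P,(.642,.238),.04,o=o))
"
```

```text
t 15.35 pos [0.6462 0.2076 0.1604] q [ 0.26  0.63  1.16 -0.    1.36  0.25] x [ 0. -0. -1.] jaw deg 0.15 F [ 0.2 -0.2  0.4] w 0.0938
(array([0.64286392, 0.23800576]), array([0.64311852, 0.23745499]), array([0.06145287, 0.06132638]), np.float64(0.04035608610916852), 2880)
```

View pics/w5.png

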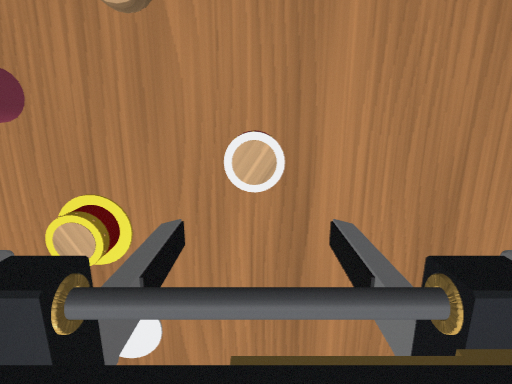

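The white drum is at (254,161) and measures (0.643,0.238), matching the top view. At (75,238), the yellow drum stands on its mat.

Call:
send_rows(
  rows=[
    [[-3,15,0,0],[0,15,-10,0],[0,0,-35,0],[0,0,-45,0],[0,0,-35,0],[0,0,-21,0],[0,0,-8,0],[0,0,0,0],[0,0,0,0]],
  ],
)

```text
time_s: 16.3
ee_pos: [0.6436, 0.2396, 0.0071]
eef_rot: [1.881, 1.569, 0.315]
force: [0.0, -0.3, 0.7]
grip_width: 0.0942
```

Call:
send_rows(
  rows=[
    [[0,0,0,0],[0,0,0,0],[0,0,0,0],[0,0,0,0],[0,0,0,0],[0,0,0,0],[0,0,0,0],[0,0,0,0]],
  ],
  grip=1,
)

```text
time_s: 17.1
ee_pos: [0.6432, 0.239, 0.0062]
eef_rot: [1.808, 1.571, 0.241]
force: [-1.4, -0.5, 3.1]
grip_width: 0.0618
```

Call:
send_rows(
  rows=[
    [[0,0,10,0],[0,0,30,0],[0,0,45,0],[-5,-10,40,0],[-15,-30,15,0],[-22,-42,0,0],[-22,-42,0,0],[-22,-42,0,0],[-22,-42,0,0],[-22,-42,0,0],[-20,-32,0,0],[-12,-18,0,0]],
  ],
)

```text
time_s: 18.3
ee_pos: [0.4797, -0.063, 0.1465]
eef_rot: [0.871, 1.57, -0.698]
force: [0.5, 0.2, -0.7]
grip_width: 0.0618
```

Call:
send_rows(
  rows=[
    [[-6,-8,0,0],[0,0,0,0],[0,0,0,0],[0,0,0,0]],
  ],
)

```text
time_s: 18.7
ee_pos: [0.4756, -0.0682, 0.1459]
eef_rot: [3.134, 1.571, 1.568]
force: [-0.1, 0.7, -1.1]
grip_width: 0.0616
```

```bash
python3 -c "
from h import *
st(); im,d,o=snap('wrist','w6')
print(mat('wrist',im,'MW',(.4747,.01),o)); heldoff('w6',.006,.04,.031)
"
```

```text
t 18.7 pos [ 0.4756 -0.0682  0.1459] q [-0.22  0.21  1.78  0.    1.15 -0.22] x [ 0.  0. -1.] jaw deg 0.29 F [-0.1  0.7 -1.1] w 0.0616
(array([0.4746717 , 0.01024694]), array([0.08891803, 0.08937553]))
zt 0.1799 0.1801 r 0.0427 off [ 0.0004 -0.0141] top y -0.0015 n 18
```

View pics/w6.png

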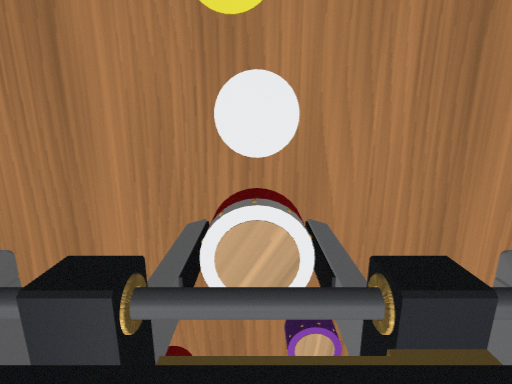

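The held white drum is at (257,257), about 1 mm behind the TCP. The white mat is at (257,113).

Call:
send_rows(
  rows=[
    [[-1,20,0,0],[0,35,-10,0],[0,19,-30,0],[0,6,-40,0],[0,0,-30,0],[0,0,-16,0],[0,0,-8,0],[0,0,-2.5,0],[0,0,0,0],[0,0,0,0]],
  ],
)

```text
time_s: 19.75
ee_pos: [0.4748, 0.011, 0.0102]
eef_rot: [1.496, 1.569, -0.071]
force: [0.3, -0.4, -0.4]
grip_width: 0.0621
```

Call:
send_rows(
  rows=[
    [[0,0,0,0],[0,0,0,0],[0,0,0,0],[0,0,0,0],[0,0,0,0]],
  ],
  grip=-0.7,
)

```text
time_s: 20.25
ee_pos: [0.4742, 0.011, 0.0095]
eef_rot: [1.42, 1.571, -0.147]
force: [0.2, 0.2, 0.3]
grip_width: 0.0796
```

Call:
send_rows(
  rows=[
    [[0,0,15,0],[0,0,40,0],[0,0,45,0],[-3,-10,40,0],[-11,-35,10,0],[-13,-44,0,0],[-13,-44,0,0],[-13,-44,0,0],[-13,-44,0,0],[-13,-44,0,0],[-12,-40,0,0],[-10,-28,0,0]],
  ],
)

```text
time_s: 21.45
ee_pos: [0.372, -0.3242, 0.1594]
eef_rot: [-0.153, 1.571, -1.721]
force: [-0.9, 0.8, -0.2]
grip_width: 0.0801
```

Call:
send_rows(
  rows=[
    [[-4,-15,0,0],[0,0,0,0],[0,0,0,0],[0,0,0,0]],
  ],
  grip=-1,
)

```text
time_s: 21.85
ee_pos: [0.3697, -0.3359, 0.1595]
eef_rot: [3.099, 1.571, 1.533]
force: [0.0, 0.6, -0.8]
grip_width: 0.0939
```

```bash
python3 -c "
from h import *
st(); im,d,o=snap('wrist','w7')
P=cloud('wrist',d,o)
print(disc('wrist',P,(.369,-.306),.032,o=o))
"
```

```text
t 21.85 pos [ 0.3697 -0.3359  0.1595] q [-0.81  0.23  1.72  0.    1.19 -0.82] x [ 0.  0. -1.] jaw deg 0.31 F [ 0.   0.6 -0.8] w 0.0939
(array([ 0.36803279, -0.30603287]), array([ 0.36812849, -0.30679913]), array([0.0491352 , 0.05004809]), np.float64(0.03220298973304858), 1811)
```

View pics/w7.png

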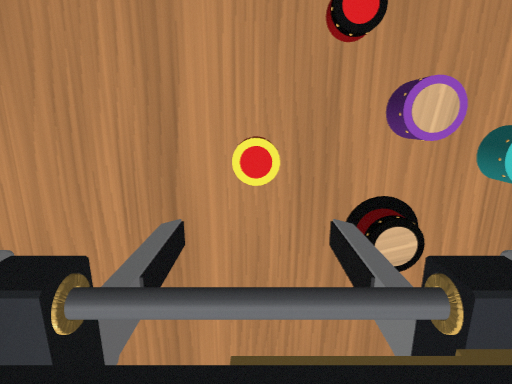

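Small yellow is at (256,161) and measures (0.368,-0.306). The large black drum is on its mat at lower right.

Call:
send_rows(
  rows=[
    [[-1.6,15,0,0],[0,14.5,-10,0],[0,0,-35,0],[0,0,-45,0],[0,0,-35,0],[0,0,-18.5,0],[0,0,-8,0],[0,0,0,0],[0,0,0,0]],
  ],
)

```text
time_s: 22.8
ee_pos: [0.3681, -0.3075, 0.009]
eef_rot: [0.796, 1.569, -0.77]
force: [0.1, 0.3, 0.2]
grip_width: 0.0939
```

Call:
send_rows(
  rows=[
    [[0,0,0,0],[0,0,0,0],[0,0,0,0],[0,0,0,0],[0,0,0,0],[0,0,0,0],[0,0,0,0],[0,0,0,0],[0,0,0,0]],
  ],
  grip=1,
)

```text
time_s: 23.7
ee_pos: [0.3676, -0.3076, 0.008]
eef_rot: [0.54, 1.571, -1.027]
force: [0.2, -0.3, 1.5]
grip_width: 0.0496
```

Call:
send_rows(
  rows=[
    [[0,0,10,0],[0,0,30,0],[0,0,45,0],[2,10,45,0],[5,30,20,0],[10,45,5,0],[10,46,0,0],[10,46,0,0],[10,46,0,0],[10,46,0,0],[10,46,0,0],[8,30,0,0]],
  ],
)

```text
time_s: 24.9
ee_pos: [0.4425, 0.0401, 0.1637]
eef_rot: [1.802, 1.57, 0.237]
force: [-0.1, -0.9, 0.1]
grip_width: 0.0499
```

Call:
send_rows(
  rows=[
    [[6,20,0,0],[0,7,0,0],[0,0,0,0],[0,0,0,0],[0,0,0,0]],
  ],
)

```text
time_s: 25.4
ee_pos: [0.4484, 0.0636, 0.1631]
eef_rot: [0.783, 1.571, -0.785]
force: [-0.2, -0.2, -0.8]
grip_width: 0.0498
```

```bash
python3 -c "
from h import *
st(); im,d,o=snap('wrist','w8')
P=cloud('wrist',d,o)
print(disc('wrist',P,(.449,.15),.043,o=o)); heldoff('w8',.008,.032,.025)
"
```

```text
t 25.4 pos [0.4484 0.0636 0.1631] q [ 0.06  0.13  1.84 -0.    1.18  0.06] x [ 0. -0. -1.] jaw deg 0.16 F [-0.2 -0.2 -0.8] w 0.0498
(array([0.44875174, 0.15131504]), array([0.44893902, 0.15054155]), array([0.06165115, 0.06051908]), np.float64(0.04336395919345121), 3331)
zt 0.1871 0.1874 r 0.0351 off [ 0.0003 -0.0097] top y 0.0007 n 13
```

View pics/w8.png

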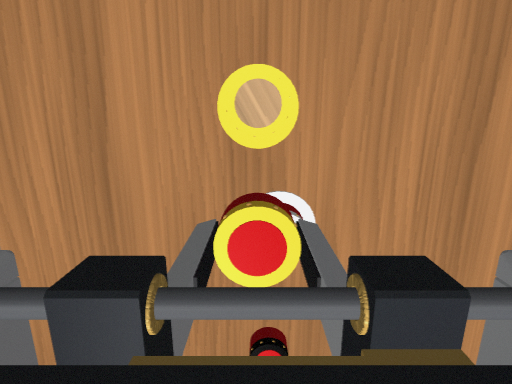

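The large yellow drum is at (258,105), within about 1 mm of the mat's centre. The small yellow drum is held level at (257,247).

Call:
send_rows(
  rows=[
    [[0,20,0,0],[0.4,30,0,0],[0,25,-10,0],[0,11.7,-30,0],[0,0,-35,0],[0,0,-20,0],[0,0,-10,0],[0,0,-5,0],[0,0,-1.5,0],[0,0,0,0],[0,0,0,0]],
  ],
)

```text
time_s: 26.55
ee_pos: [0.4494, 0.1512, 0.0523]
eef_rot: [1.843, 1.569, 0.276]
force: [0.1, 0.6, 0.1]
grip_width: 0.0493
```

Call:
send_rows(
  rows=[
    [[0,0,0,0],[0,0,0,0],[0,0,0,0],[0,0,0,0],[0,0,0,0],[0,0,0,0]],
  ],
  grip=-0.7,
)

```text
time_s: 27.15
ee_pos: [0.4489, 0.1512, 0.0515]
eef_rot: [-2.194, 1.571, 2.522]
force: [0.1, 0.2, -0.3]
grip_width: 0.0804
```

Call:
send_rows(
  rows=[
    [[0,0,15,0],[0,0,35,0],[0,0,40,0],[0,-15,20,0],[1,-35,0,0],[2,-45,0,0],[2,-45,0,0],[2,-45,0,0],[2,-45,0,0],[2,-45,0,0],[2,-35,0,0],[2,-20,0,0]],
  ],
)

```text
time_s: 28.35
ee_pos: [0.4636, -0.1813, 0.1614]
eef_rot: [-0.438, 1.571, -2.007]
force: [-0.4, 0.0, 0.7]
grip_width: 0.08
```

Call:
send_rows(
  rows=[
    [[1,-10,0,0],[0,0,0,0],[0,0,0,0],[0,0,0,0]],
  ],
  grip=-1,
)

```text
time_s: 28.75
ee_pos: [0.465, -0.1878, 0.1615]
eef_rot: [-2.992, 1.571, 1.725]
force: [0.8, -0.2, 0.7]
grip_width: 0.0937
```

```bash
python3 -c "
from h import *
st(); im,d,o=snap('wrist','w9')
P=cloud('wrist',d,o)
print(disc('wrist',P,(.4645,-.158),.032,o=o)); print(disc('wrist',P,(.4747,.0102),.043,o=o))
"
```

```text
t 28.75 pos [ 0.465  -0.1878  0.1615] q [-0.46  0.23  1.71  0.    1.2  -0.46] x [-0.  0. -1.] jaw deg 0.3 F [ 0.8 -0.2  0.7] w 0.0937
(array([ 0.46379947, -0.15876845]), array([ 0.46394768, -0.15944383]), array([0.05127845, 0.04952627]), np.float64(0.03227683519179578), 1776)
(array([ 0.47423786, -0.00855989]), array([ 0.47450423, -0.01666641]), array([0.04621917, 0.0112541 ]), np.float64(0.04285001176648687), 534)
```

View pics/w9.png

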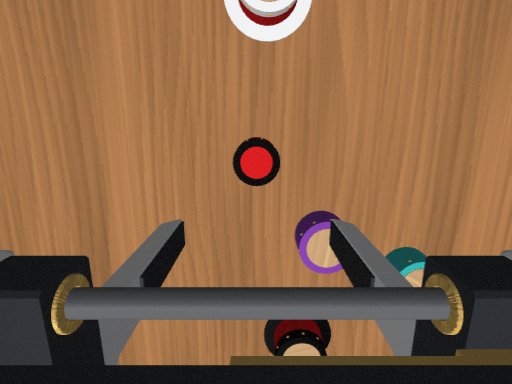

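Small black is at (256,162), clear of the purple drum.

Call:
send_rows(
  rows=[
    [[-1.2,15,0,0],[0,13.8,-10,0],[0,0,-35,0],[0,0,-45,0],[0,0,-35,0],[0,0,-20.5,0],[0,0,-8,0],[0,0,0,0],[0,0,0,0]],
  ],
)

```text
time_s: 29.7
ee_pos: [0.4643, -0.1598, 0.0089]
eef_rot: [1.187, 1.569, -0.38]
force: [-0.1, 0.5, -0.0]
grip_width: 0.0945
```

Call:
send_rows(
  rows=[
    [[0,0,0,0],[0,0,0,0],[0,0,0,0],[0,0,0,0],[0,0,0,0],[0,0,0,0],[0,0,0,0],[0,0,0,0],[0,0,0,0]],
  ],
  grip=1,
)

```text
time_s: 30.6
ee_pos: [0.4637, -0.16, 0.008]
eef_rot: [1.822, 1.571, 0.255]
force: [-0.4, -0.4, 0.8]
grip_width: 0.0498
```

Call:
send_rows(
  rows=[
    [[0,0,10,0],[0,0,30,0],[0,0,45,0],[2,-10,45,0],[4,-25,20,0],[7,-40,5,0],[7,-45,0,0],[7,-45,0,0],[7,-45,0,0],[7,-45,0,0],[7,-35,0,0],[5,-22,0,0]],
  ],
)

```text
time_s: 31.8
ee_pos: [0.5162, -0.4743, 0.163]
eef_rot: [-1.883, 1.57, 2.832]
force: [0.2, -0.2, -0.9]
grip_width: 0.0496
```

Call:
send_rows(
  rows=[
    [[2,-11,0,0],[0,0,0,0],[0,0,0,0],[0,0,0,0]],
  ],
)

```text
time_s: 32.2
ee_pos: [0.5188, -0.4822, 0.1634]
eef_rot: [1.475, 1.571, -0.092]
force: [0.1, 0.5, -1.5]
grip_width: 0.0493
```

```bash
python3 -c "
from h import *
st(); im,d,o=snap('wrist','w10')
P=cloud('wrist',d,o)
print(disc('wrist',P,(.5195,-.395),.043,o=o)); heldoff('w10',.008,.032,.025)
"
```

```text
t 32.2 pos [ 0.5188 -0.4822  0.1634] q [-0.8   0.7   1.04  0.    1.41 -0.81] x [ 0. -0. -1.] jaw deg 0.26 F [ 0.1  0.5 -1.5] w 0.0493
(array([ 0.51923816, -0.39522393]), array([ 0.51913544, -0.39631451]), array([0.06154001, 0.06279328]), np.float64(0.04335333764816407), 3313)
zt 0.1874 0.1876 r 0.0356 off [ 0.0001 -0.0107] top y 0.0005 n 15
```

View pics/w10.png

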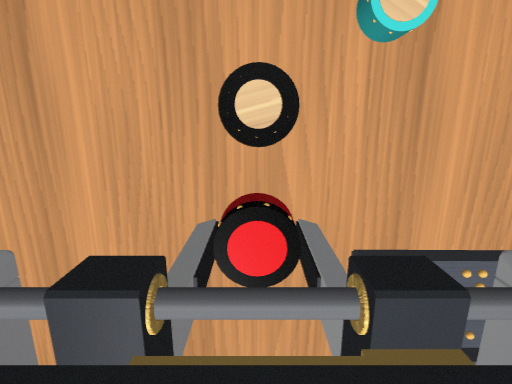

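Large black is at (259,104), about 2 mm from the mat's centre, which is fine. Next I'll stack the small black drum on it.

Call:
send_rows(
  rows=[
    [[0,20,0,0],[0.3,30,0,0],[0,25,-10,0],[0,11.5,-30,0],[0,0,-35,0],[0,0,-20,0],[0,0,-10,0],[0,0,-5,0],[0,0,-1.8,0],[0,0,0,0],[0,0,0,0]],
  ],
)

```text
time_s: 33.35
ee_pos: [0.5194, -0.3968, 0.0522]
eef_rot: [0.85, 1.569, -0.717]
force: [-0.5, 0.8, -1.0]
grip_width: 0.0497
```

Call:
send_rows(
  rows=[
    [[0,0,0,0],[0,0,0,0],[0,0,0,0],[0,0,0,0],[0,0,0,0],[0,0,0,0]],
  ],
  grip=-0.7,
)

```text
time_s: 33.95
ee_pos: [0.519, -0.3966, 0.0512]
eef_rot: [1.421, 1.571, -0.146]
force: [0.5, -0.7, 0.8]
grip_width: 0.0802
```

Call:
send_rows(
  rows=[
    [[0,0,15,0],[0,0,35,0],[0,0,40,0],[0,-10,20,0],[-10,-20,5,0],[-20,-20,0,0],[-20,-20,0,0],[-20,-15,0,0],[-10,-5,0,0],[0,0,0,0],[0,0,0,0],[0,0,0,0]],
  ],
)

```text
time_s: 35.15
ee_pos: [0.44, -0.4858, 0.1664]
eef_rot: [1.219, 1.571, -0.347]
force: [-0.1, 1.1, -0.2]
grip_width: 0.0802
```

Run:
```python
from h import *
np.set_printoptions(precision=4,suppress=True)
st(); im,d,o=snap('wrist','w11'); P=cloud('wrist',d,o)
print('SB w',disc('wrist',P,(.5195,-.395),.075,o=o))
for n in('top','scene'):
    im,d,_=snap(n,n+'1'); P=cloud(n,d)
    for k,g,h in(('SY',(.449,.15),.075),('LY',(.449,.15),.043),('SB',(.5195,-.395),.075),('LB',(.5195,-.395),.043),('LW',(.4747,.0102),.043),('tub',(.363,.305),.055),('ring',(.515,.416),.028)):
        print(n,k,*disc(n,P,g,h))
```

```text
t 35.15 pos [ 0.44   -0.4858  0.1664] q [-0.89  0.57  1.23  0.    1.34 -0.9 ] x [ 0. -0. -1.] jaw deg 0.3 F [-0.1  1.1 -0.2] w 0.0802
SB w (array([ 0.5182, -0.3961]), array([ 0.5185, -0.3965]), array([0.0505, 0.0494]), np.float64(0.07526367560640626), 2756)
top SY [0.4491 0.1514] [0.4483 0.1511] [0.0486 0.0485] 0.07514827019370873 299
top LY [0.449  0.1503] [0.4491 0.1476] [0.0582 0.056 ] 0.042909836607979424 124
top SB [ 0.5193 -0.395 ] [ 0.5192 -0.396 ] [0.0471 0.0511] 0.07531932030345145 307
top LB [ 0.5196 -0.395 ] [ 0.5197 -0.3904] [0.0616 0.0506] 0.04299467992226591 128
top LW [0.4743 0.0091] [0.4742 0.0088] [0.0583 0.0584] 0.043428808915902506 432
top tub [0.3628 0.3044] [0.3628 0.3045] [0.0675 0.0686] 0.053973047767898574 121
top ring [0.5136 0.4149] [0.5144 0.4161] [0.0619 0.0634] 0.027201958518635827 283
scene SY [0.4513 0.1475] [0.4505 0.1482] [0.0495 0.0486] 0.07423535735547926 206
scene LY [0.4513 0.1455] [0.4536 0.1458] [0.0544 0.0605] 0.04256336315963494 102
scene SB [ 0.5217 -0.3983] [ 0.5207 -0.3992] [0.0495 0.0508] 0.07457642080231064 252
scene LB [ 0.5219 -0.3978] [ 0.5233 -0.3981] [0.0581 0.0596] 0.04235062893095898 125
scene LW [0.4773 0.0051] [0.4747 0.0057] [0.062  0.0597] 0.04261316839179141 320
scene tub [0.3655 0.2996] [0.3616 0.3016] [0.0737 0.069 ] 0.05312413281862405 93
scene ring [0.5164 0.4112] [0.5145 0.4126] [0.0636 0.0647] 0.026875676744007038 213
```

View pics/top1.png

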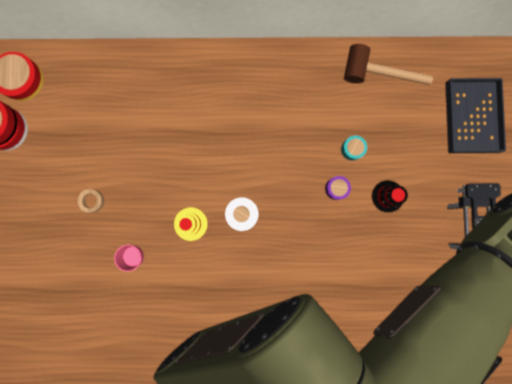

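View pics/scene1.png

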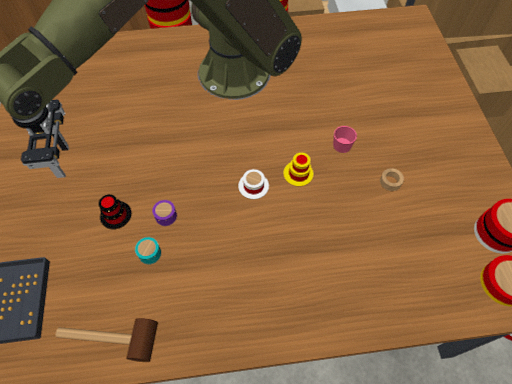

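View pics/w11.png

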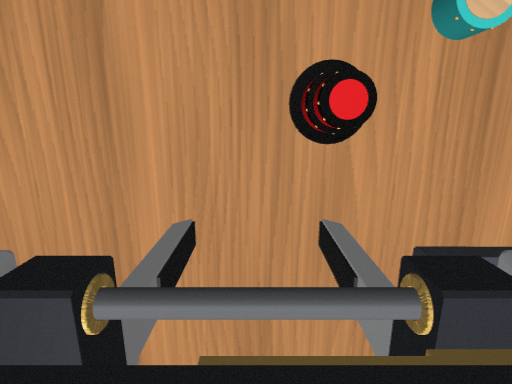

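All three views agree: both stacks are 75 mm high, the white drum stands alone on its mat, and the tub, ring and decoys haven't moved. Handing in.

```bash
python3 -c "
from h import *
print(ctrl.hand_in())"
```

```text
the job is handed in; nothing more can be done
None
```

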